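Level measure of capacitors

TASK

Take the flat-bladed measure by its handle, scoop up the whole heap of three capacitors from the dispensing tray (push the blade in along the slot beneath them, then lift), and draw it straight back out under the tray's strike bar, so that the bar strikes the top capacitor off and it falls back into the tray. Then stand the level measure, with its two capacitors still in it, upright on the bench clear of the tray and let go. Do not touch the capacitors with the gripper.

Things in the scene. Friction and masses are not known exactly. Their poses are not given: they have to be found in the camera images.
- measure: Steel scoop 28 mm wide, 120 g, beside a wrong one with a round cup. Origin: underside, mid-pan; x from handle to front, z up. Floor 3 mm thick, x -90 to 37 mm, sides open. Back wall slopes from x -37 to x -46 mm, 36 mm up; front lip from x 37 to x 46 mm, 26 mm up. Holds two capacitors one behind the other, sticking out 16 mm each side. Carry it level.
- measure_grip (a point): Point to pinch on the measure's black upright handle, on its axis at measure x -76 mm, 92 mm above the underside. The handle is 20 mm (x) by 16 mm (y), its top 20 mm above this point. Pinch from above across y, firmly (about 80 N): the load hangs 76 mm in front. Same axes as the measure.
- tray: Fixed aluminium tray, x -52 to 42, y +-38 mm. Origin: on the bench under the heap's middle; x from mouth to back (away from robot). Ledges 38 mm high leave a slot (y +-20 mm) open to the bench, front and back. On them stops at x -43 to -37 (tops 44 mm) and x 37 to 42 mm (tops 67). Walls 62 mm high. Measure origin over tray origin, underside 1-8 mm up = pan is right under the heap.
- strike_bar (a point): Middle of the 6 mm round bar that runs along the tray's y over its mouth, at tray x -44 mm, 99 mm high (underside 96), on end posts at y +-36 mm. The empty pan goes in under it, the handle stays outside. Drawn out with the measure's underside 47 to 56 mm above the bench, the lower capacitors pass below the bar and the top one is struck off.
- cap_near: one of three alike capacitors: black cylinder 35 mm in diameter, 60 mm long, 60 g, lying with its axis along the tray's y. Origin at its centre (the body turns as it rolls, so use the position only). Bottom one nearest the tray's mouth; it starts at tray x = -19, z = 55.5 mm.
- cap_far: one of three alike capacitors: black cylinder 35 mm in diameter, 60 mm long, 60 g, lying with its axis along the tray's y. Origin at its centre (the body turns as it rolls, so use the position only). Bottom one at the tray's back; it starts at tray x = +19, z = 55.5 mm.
- cap_top: one of three alike capacitors: black cylinder 35 mm in diameter, 60 mm long, 60 g, lying with its axis along the tray's y. Origin at its centre (the body turns as it rolls, so use the position only). It starts on top, in the valley between the other two, at tray x = 0, z = 85 mm: the excess to strike off.

How it is judged:
By the outcome, as a careful person would: the job done as asked, in the order asked, and still so for the second after the job is handed in, with the robot touching nothing.
It also fails if it takes over 53 s, if anything falls off the work surface, if the arm or the gripper's body presses on something with over 40 N, if the wrist force passes 120 N, or if a joint passes its speed limit or range.

ROBOT

A 6-joint arm with a two-finger parallel gripper is mounted at the origin on the work surface. World frame = base frame: x ahead of the robot, y to its left, z up, the work surface at z = 0. Lengths are in m, angles in rad, forces in N, time in s.
With the tool pointing down it reaches from about 0.275 to 0.85 m from the base axis. Payload 19 kg.
Tool frame: the origin (TCP) lies between the finger pads; the fingertips stand 25 mm ahead of it and the grasp point (between the pads) lies 6 mm ahead of it; z points along the fingers, y is the line along which they close (so a half turn about z gives the same grasp; the last joint's range is limited). The gripper opens to 85 mm and grips with 20 to 120 N. Pads are 22 mm wide; open, the fingers measure 114 mm over their backs; the gripper's body (76 mm by 85 mm) begins 54 mm behind the grasp point. The pads swing forward as they close: fully open they stand 13 mm farther back than shut.
Start: joints at [1.168, 0.15, 1.437, -0, 1.554, -0.134], TCP at [0.153, 0.554, 0.22] pointing down, gripper open.
Joint ranges: [-2.8, 2.8], [-0.68, 2.1], [0.12, 2.68], [-1.39, 4.53], [0.16, 2.79], [-2.81, 2.81]. Speed limits (rad/s): [1.89, 1.89, 2.22, 3.01, 3.01, 3.01].

INTERFACE

Orientations are given as a rotation vector (axis times angle).
In Python, from cell import env gives the robot as it stands.
- The arm moves only by the shell command python3 -m creep 'ROWS' [FORCE]. ROWS is JSON, a list that holds one entry, the list of rows, each a list of 5 numbers: the shift along the world's x, y, z in cm, then the turn about the world's z in degrees, then the gripper command: -1 is fully open, 1 is shut, values between are in proportion. A call has 1 to 5 rows; each row shifts and turns the commanded pose from where the row before left it; what a row does not reach is not made up. A row lasts 1/8 s, in which the tool goes at most 62.5 mm and 10.7 degrees, less where a joint would pass 70% of its speed; a pose out of reach is approached as far as the arm can. A call is refused whole if a number of a shift passes 6.25 or a number of a turn 10.7, either way. A call with a gripper value outside its range is refused whole. The fingers move at their own pace and stop on an object; FORCE is the grip in N (left out, the last holds). Time passes only in rows, so rows that do not move let the fingers close. It gives the time, the measured TCP pose, the force, the opening and the grip force at its end, in the units of the state.
- env.observe(): the state, without advancing time (a new reading comes with each control period).
- env.get_image(name): name is "scene" or "top" or "wrist"; returns a dict with "img" (400x640x3 uint8, red, green, blue), "fx", "fy", "cx", "cy" (pixels), "view" (4x4, takes a point from world to camera coordinates). Camera axes: x right, y up, looking along -z (the intrinsics and any distortion apply to the point x, -y, -z); pixel columns grow to the right and rows downward; lengths in m; the calibration is good to about 2 mm. A picture is of the moment at which its call begins. There is no depth.
- env.close_job(): hands the job in; it is judged then, once.
Trained networks look in a picture, given as the dict that the camera call returned (one of the last four; its "shot" number tells which), for a name from the list of things; names that differ only in an ending like _2 or _b are one class to them, and where a whole thing is asked for, a point or a joint stands for the part that bears it (a point fixed in the world has none). Each returns a list of dicts, best first, with "p" (0 to 1); they miss things now and then, are a little off and sometimes report something else, mostly with a low value. They report only what shows in the picture. A call takes as long as a camera call.
- env.spot_in(picture, target): "box" ([left, top, right, bottom] in pixels, round what is visible of it).
- env.trace(picture, target): "mask" (400x640 bool, what is visible of it) and "box" ([left, top, right, bottom] in pixels, round what is visible of it).
The state is a dict: "time_s": time; "q": joint angles; "joint_vel": joint speeds; "effort": joint torques, N m; "tcp_pos": TCP position; "ee_rot": TCP orientation; "wrist_force": force on the tool from outside, world axes, zero at the start; "moment": the same for the moment, N m; "opening": opening from 0.0 (shut) to 1.0 (fully open); "gripper_force": force on a finger pad.
Only numpy, scipy, OpenCV 4.12 (cv2) and the standard library are available. Lean on these libraries where they do the work, as an engineer would, in place of code of your own. Each camera call takes 0.05 s, during which the arm holds its last target. There are 200 camera calls.

## Working session

There is one attempt and no reset: what is moved stays moved. The work goes in short steps, Python scripts to look and compute and a shell command to move; the robot and the scene stay as the last step left them, time stands still between calls to the robot, and variables do not carry over. Pictures are saved under pics/ and viewed, at most 10 in all, crops included, and the job is handed in when it is done.

```bash
mkdir -p pics; ls; python3 - <<'E'
from cell import env
import cv2,numpy as np
print({k:np.round(v,3) for k,v in env.observe().items()})
ims=[]
for n in ["scene","top"]:
    p=env.get_image(n); cv2.imwrite(f"pics/{n}0.png",p["img"][:,:,::-1]); 
    print(n,p["fx"],p["fy"],p["cx"],p["cy"],np.round(p["view"],4).tolist(),[k for k in p])
    for t in ["measure","measure_grip","tray","strike_bar","cap_near"]:
        print(t,[(np.round(d["box"],1).tolist(),round(d["p"],2)) for d in env.spot_in(p,t)])
E
```

```text
pics
{'time_s': np.float64(0.0), 'q': array([ 1.168,  0.151,  1.438,  0.   ,  1.554, -0.134]), 'joint_vel': array([ 0.   ,  0.   , -0.001,  0.001, -0.   ,  0.   ]), 'effort': array([ 2.0000e-03, -7.1306e+01, -5.7087e+01, -0.0000e+00,  9.0000e-03,
        0.0000e+00]), 'tcp_pos': array([0.153, 0.554, 0.219]), 'ee_rot': array([-4.210e-01, -3.113e+00,  2.000e-03]), 'wrist_force': array([0.41 , 0.061, 0.322]), 'moment': array([ 0.004, -0.005,  0.009]), 'gripper_force': np.float64(0.0), 'opening': np.float64(1.0)}
scene 460.33293726210127 460.33293726210127 321.7111008956164 199.95888697159387 [[0.756, 0.6545, 0.0115, -0.4212], [-0.5081, 0.5756, 0.6407, 0.2385], [0.4127, -0.4902, 0.7677, -1.1502], [0.0, 0.0, 0.0, 1.0]] ['img', 'fx', 'fy', 'cx', 'cy', 'view', 'shot']
measure [([185.4, 243.0, 235.7, 336.2], 0.74)]
measure_grip [([183.6, 243.2, 236.5, 338.0], 0.87)]
tray [([334.4, 201.4, 403.5, 288.7], 0.95)]
strike_bar [([333.0, 202.6, 404.4, 290.7], 0.83)]
cap_near [([345.6, 219.7, 365.1, 258.2], 0.69)]
top 385.1422799461606 385.1422799461606 320.15398602808915 200.71746337000664 [[-0.004, -1.0, 0.0, -0.0041], [0.9815, -0.004, 0.1912, -0.5941], [-0.1912, 0.0008, 0.9815, -0.6363], [0.0, 0.0, 0.0, 1.0]] ['img', 'fx', 'fy', 'cx', 'cy', 'view', 'shot']
measure [([439.7, 196.0, 479.7, 271.4], 0.84)]
measure_grip [([442.7, 196.1, 477.5, 270.0], 0.96)]
tray [([304.3, 127.3, 350.4, 186.1], 0.62)]
strike_bar [([313.1, 135.0, 345.9, 137.9], 0.64), ([303.9, 129.9, 351.7, 189.0], 0.63)]
cap_near [([312.4, 155.0, 345.5, 174.0], 0.66)]
```

View pics/scene0.png

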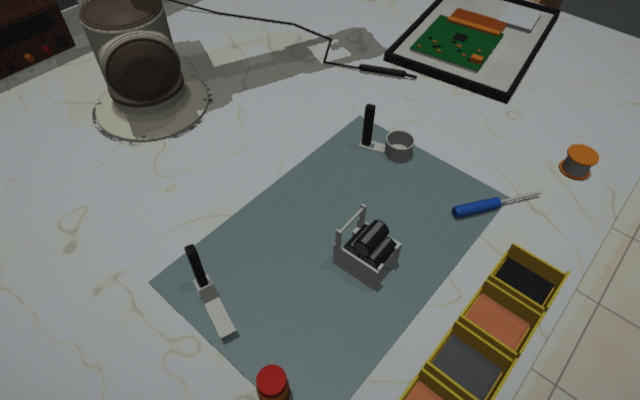

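View pics/top0.png

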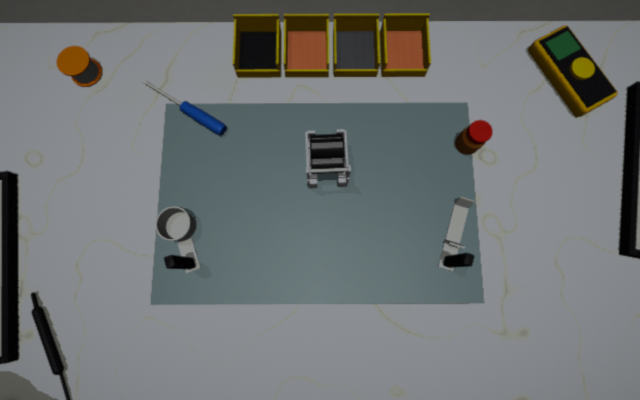

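The scene image shows the tray with its heap near (367,245) and the flat measure at (205,290), with its handle top at (191,247). In the top image, the measure's handle is at (457,261) with its pan pointing up to (462,200), and the tray is at (327,158). The round-cup measure is on the left. Next I'll fit poses by silhouette.

```bash
cat > h.py <<'E'
from cell import env
import numpy as np, cv2
from scipy.optimize import minimize
def box(x0,x1,y0,y1,z0,z1): return np.array([[x,y,z] for x in(x0,x1) for y in(y0,y1) for z in(z0,z1)])/1000
def slab(xa,xb,z1,t,w=14): return np.array([[x,y,z] for y in(-w,w) for x,z in((xa,0),(xa+t,0),(xb,z1),(xb+t,z1))])/1000
MEAS=[box(-90,37,-14,14,0,3),slab(-37,-46,36,-2),slab(37,46,26,2),box(-86,-66,-8,8,3,112)]
def cyl(x,z): 
    a=np.linspace(0,2*np.pi,16); return np.array([[x+17.5*np.cos(t),y,z+17.5*np.sin(t)] for t in a for y in(-30,30)])/1000
TRAY=[box(-52,42,s*20,s*38,0,38) for s in(-1,1)]+[box(-43,42,s*34,s*38,0,62) for s in(-1,1)]+[box(37,42,s*20,s*38,38,67) for s in(-1,1)]+\
 [box(-47,-41,s*33,s*39,0,102) for s in(-1,1)]+[box(-47,-41,-36,36,96,102)]
CAPS=[cyl(-19,55.5),cyl(19,55.5),cyl(0,85)]
def place(P,p,z=0):
    c,s=np.cos(p[2]),np.sin(p[2]); return P@np.array([[c,s,0],[-s,c,0],[0,0,1]])+[p[0],p[1],z]
def proj(pic,P):
    V=np.array(pic["view"]); C=np.atleast_2d(P)@V[:3,:3].T+V[:3,3]
    return np.c_[pic["cx"]+pic["fx"]*C[:,0]/-C[:,2], pic["cy"]-pic["fy"]*C[:,1]/-C[:,2]]
def sil(pic,parts,p,z=0):
    m=np.zeros((400,640),np.uint8)
    for P in parts: cv2.fillConvexPoly(m,np.round(cv2.convexHull(proj(pic,place(P,p,z)).astype(np.float32))*16).astype(np.int32),255,cv2.LINE_AA,4)
    return m/255.
def ray(pic,uv,z):
    V=np.array(pic["view"]);R=V[:3,:3];o=-R.T@V[:3,3]
    d=R.T@np.array([(uv[0]-pic["cx"])/pic["fx"],-(uv[1]-pic["cy"])/pic["fy"],-1]); return o+d*(z-o[2])/d[2]
def fit(obs,parts,p0,z=0):
    def cost(q):
        p=np.array(q)/[100,100,10]; return sum(1-np.minimum(s,m).sum()/np.maximum(s,m).sum() for s,m in((sil(pc,parts,p,z),m) for pc,m in obs))
    s=np.array(p0)*[100,100,10]; r=None
    for k in range(2):
        r=minimize(cost,s,method="Nelder-Mead",options=dict(initial_simplex=np.vstack([s]+[s+d for d in np.eye(3)*[1.5,1.5,1.5]/(1+2*k)]),xatol=.005,fatol=1e-4)); s=r.x
    return r.x/[100,100,10],r.fun/len(obs)
def mask(pic,names):
    m=np.zeros((400,640),bool)
    for n in names:
        for d in env.trace(pic,n):
            if d["p"]>.4: m|=d["mask"]
    return m.astype(float)
E
python3 - <<'E'
from h import *
ps=[env.get_image(n) for n in("scene","top")]
M=[mask(p,["measure"]) for p in ps]; T=[mask(p,["tray","cap_near"]) for p in ps]
a=ray(ps[1],(457,268),0); b=ray(ps[1],(464,200),0.01); print(a,b)
y=np.arctan2(*(b-a)[[1,0]]); c=a+(b-a)*.65
print([m.sum() for m in M+T])
t0=ray(ps[1],(327,158),.04)
for o in([0,1],[0],[1]):
    print("meas",fit([(ps[i],M[i]) for i in o],MEAS,[c[0],c[1],y]))
    print("tray",fit([(ps[i],T[i]) for i in o],TRAY+CAPS,[t0[0],t0[1],0]))
E
```

```text
[ 0.47477328 -0.26438182  0.        ] [ 0.60359114 -0.28366001  0.01      ]
[np.float64(1459.0), np.float64(1282.0), np.float64(1996.0), np.float64(1264.0)]
meas (array([ 0.55786948, -0.26906542, -0.31939169]), np.float64(0.15669997914504386))
tray (array([ 0.6835596 , -0.01841428,  0.05198401]), np.float64(0.4421380442283071))
meas (array([ 0.55602023, -0.26824219, -0.32453663]), np.float64(0.12137731308958488))
tray (array([ 0.68265712, -0.01727538,  0.03829939]), np.float64(0.4438023290419606))
meas (array([ 0.56016055, -0.27015878, -0.31328519]), np.float64(0.18817383268579146))
tray (array([ 0.68459883, -0.01851549,  0.06665405]), np.float64(0.4323112517618276))
```

```bash
python3 - <<'E'
from h import *
p=env.get_image("scene"); M=mask(p,["tray"]);C=mask(p,["cap_near","cap_top","cap_far"]);print(M.sum(),C.sum(),[d["p"] for n in("tray","cap_near","cap_top") for d in env.trace(p,n)])
im=p["img"][:,:,::-1].copy(); big=cv2.resize(im[190:300,320:420],None,fx=5,fy=5); b2=big.copy()
S=sil(p,TRAY+CAPS,[.683,-.018,.045])
for m,col in((M,(0,255,0)),(C,(255,0,255)),(S,(0,0,255))):
    cs,_=cv2.findContours((cv2.resize(m[190:300,320:420],None,fx=5,fy=5)>.5).astype(np.uint8),cv2.RETR_LIST,2); cv2.drawContours(b2,cs,-1,col,1)
cv2.imwrite("pics/ov.png",b2)
E
```

```text
1774.0 1439.0 [0.61, 0.54, 0.81]
```

View pics/ov.png

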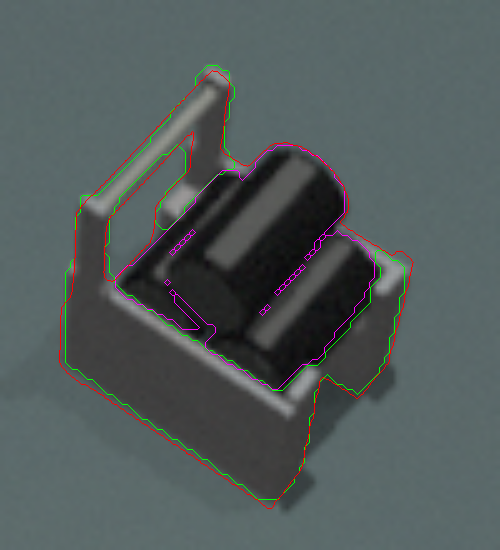

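The fitted outline (red) follows the tray edges to within about 1 px, with tray yaw around 0.045. I'll refine that with all three cap masks and set out towards the measure.

```bash
python3 - <<'E'
from h import *
ps=[env.get_image(n) for n in("scene","top")]
T=[mask(p,["tray","cap_near","cap_top","cap_far"]) for p in ps]
for o in([0,1],[0],[1]): print("tray",fit([(ps[i],T[i]) for i in o],TRAY+CAPS,[.683,-.018,.045]))
E
python3 -m creep '[[[2.1,-5,0,0,-1],[2.1,-5,0,0,-1],[2.1,-5,0,0,-1],[2.1,-5,0,0,-1],[2.1,-5,0,0,-1]]]' 80
python3 -m creep '[[[2.1,-5,0,0,-1],[2.1,-5,0,0,-1],[2.1,-5,0,0,-1],[2.1,-5,0,0,-1],[2.1,-5,0,0,-1]]]'
python3 -m creep '[[[2.1,-5,0,0,-1],[2.1,-5,0,0,-1],[2.1,-5,0,0,-1],[2.1,-5,0,0,-1],[2.1,-5,0,0,-1]]]'
python3 -m creep '[[[1.7,-5,0,-2.9,-1],[0,0,0,0,-1]]]'
python3 - <<'E'
from h import *
p=env.get_image("wrist"); cv2.imwrite("pics/w1.png",p["img"][:,:,::-1]); t=env.get_image("top"); s=env.get_image("scene")
obs=[(p,mask(p,["measure"])),(s,mask(s,["measure"])),(t,mask(t,["measure"]))]
print([o[1].sum() for o in obs])
for o in([0],[1],[0,1,2]): print(fit([obs[i] for i in o],MEAS,[.557,-.269,-.32]))
st=env.observe(); print(st["tcp_pos"],st["ee_rot"],st["q"])
E
```

```text
tray (array([ 0.68315687, -0.01886351,  0.03057849]), np.float64(0.3588570989153948))
tray (array([0.67420679, 0.0222019 , 0.05134608]), np.float64(0.5274977696073428))
tray (array([ 0.68373403, -0.0194052 ,  0.02935253]), np.float64(0.1687418074861371))
time_s: 2.52
tcp_pos: [0.258, 0.3028, 0.2199]
ee_rot: [0.42, 3.113, 0.001]
wrist_force: [1.0, -0.1, 0.3]
opening: 1.007
gripper_force: 0.0
time_s: 3.15
tcp_pos: [0.363, 0.0525, 0.2201]
ee_rot: [0.421, 3.112, 0.0]
wrist_force: [1.0, -0.1, 0.7]
opening: 1.001
gripper_force: 0.0
time_s: 3.78
tcp_pos: [0.4681, -0.1976, 0.2199]
ee_rot: [0.422, 3.113, -0.0]
wrist_force: [0.4, 0.4, 0.5]
opening: 1.004
gripper_force: 0.0
time_s: 4.03
tcp_pos: [0.485, -0.2485, 0.2187]
ee_rot: [-0.505, -3.099, -0.0]
wrist_force: [-0.8, 0.7, 0.1]
opening: 0.997
gripper_force: 0.0
[np.float64(4758.0), np.float64(3101.0), np.float64(1327.0)]
(array([ 0.55915037, -0.26986957, -0.31525665]), np.float64(0.5255540751860391))
(array([ 0.55584872, -0.26832901, -0.3253582 ]), np.float64(0.581704226044341))
(array([ 0.55924535, -0.26980953, -0.32146357]), np.float64(0.42363939075016227))
[ 0.48466109 -0.24480154  0.2201978 ] [ 4.97725137e-01  3.10129687e+00 -5.10596653e-04] [-6.09619480e-01  8.30087169e-02  1.51156791e+00 -2.71505321e-05
  1.54632544e+00 -1.86215042e+00]
```

View pics/w1.png

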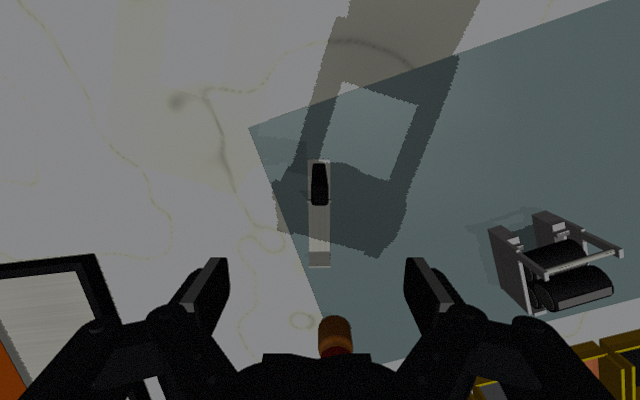

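The wrist view shows the measure vertical at columns 308–331, with the handle at about (320,183). It is centred between the fingertips (228 and 405, midpoint 317), so yaw and lateral alignment look good. I'll do a cleaner fit using only the best detection in each view, and also use the tray seen here.

```bash
cat >> h.py <<'E'
def best(pic,names,cen=None,r=120):
    m=np.zeros((400,640),np.uint8)
    for n in names:
        for d in env.trace(pic,n)[:3]:
            b=d["box"]; c=np.array([(b[0]+b[2])/2,(b[1]+b[3])/2])
            if d["p"]>.3 and (cen is None or np.hypot(*(c-cen))<r): m|=d["mask"].astype(np.uint8)
    return m.astype(float)
E
python3 - <<'E'
from h import *
ps=[env.get_image(n) for n in("wrist","scene","top")]
g=[.558,-.269,-.32]; t=[.683,-.019,.03]
for nm,parts,z0,g0,names in(("meas",MEAS,.03,g,["measure"]),("tray",TRAY+CAPS,.04,t,["tray","cap_near","cap_top","cap_far"])):
    obs=[(p,best(p,names,proj(p,[g0[0],g0[1],z0])[0],60)) for p in ps]
    print(nm,[(int(o[1].sum()),int(sil(o[0],parts,g0).sum())) for o in obs])
    for o in([0],[1],[2],[0,1,2]): print(o,*fit([obs[i] for i in o],parts,g0))
E
```

```text
meas [(2332, 2520), (1451, 1666), (1335, 1579)]
[0] [ 0.55943945 -0.2703547  -0.31832374] 0.0744872452599522
[1] [ 0.55611732 -0.26895998 -0.32591617] 0.12580046667266176
[2] [ 0.56010552 -0.26989659 -0.33617626] 0.15425142908314793
[0, 1, 2] [ 0.55915586 -0.27017735 -0.3183414 ] 0.1219347296475517
tray [(8382, 8852), (3158, 3400), (1946, 2202)]
[0] [ 0.68405991 -0.01718013  0.051418  ] 0.06832205970546201
[1] [ 0.68218262 -0.01683407  0.03686259] 0.08748054518156123
[2] [ 0.68494391 -0.01903177  0.03884531] 0.11865588796219884
[0, 1, 2] [ 0.68313155 -0.01849352  0.03752651] 0.0971089405320165
```

```bash

python3 -m creep '[[[0.2,-0.1,-3,0,-1],[0,0,-3,0,-1],[0,0,-3,0,-1],[0,0,-2.2,0,-1],[0,0,-1,0,-1]]]'
python3 -m creep '[[[0,0,0,0,1],[0,0,0,0,1],[0,0,0,0,1],[0,0,0,0,1],[0,0,0,0,1]]]' 80
python3 -m creep '[[[0,0,0,0,1],[0,0,0,0,1],[0,0,0,0,1],[0,0,0,0,1],[0,0,0,0,1]]]' 80
```

```text
time_s: 5.85
tcp_pos: [0.4864, -0.2465, 0.0967]
ee_rot: [-0.499, -3.1, -0.001]
wrist_force: [0.7, -0.0, -0.3]
opening: 1.0
gripper_force: 0.0
time_s: 6.48
tcp_pos: [0.4869, -0.2468, 0.0985]
ee_rot: [0.499, 3.101, -0.001]
wrist_force: [-1.6, 2.0, 6.6]
opening: 0.129
gripper_force: 78.4
time_s: 7.1
tcp_pos: [0.4869, -0.2468, 0.0985]
ee_rot: [0.499, 3.101, -0.001]
wrist_force: [-1.4, 1.3, 7.4]
opening: 0.131
gripper_force: 78.4
```

```bash

python3 -m creep '[[[0,0,1,0,1],[0,0,1.5,0,1],[0,0,1.5,0,1],[-0.5,2,0,2,1],[-0.5,2,0,2,1]]]'
python3 -m creep '[[[-0.5,2,0,2,1],[-0.5,2,0,2,1],[-0.5,2,0,2,1],[-0.5,2,0,2,1],[-0.5,2,0,2,1]]]'
python3 -m creep '[[[-0.5,2,0,2,1],[-0.5,2,0,2,1],[-0.4,2,0,2.6,1],[0,1.9,0,0,1],[0,0,0,0,1]]]'
python3 - <<'E'
from h import *
ps=[env.get_image(n) for n in("wrist","scene","top")]
st=env.observe(); print(st["tcp_pos"],st["ee_rot"],st["wrist_force"],st["moment"],st["opening"])
cv2.imwrite("pics/s2.png",np.vstack([ps[0]["img"][:,:,::-1],ps[1]["img"][:,:,::-1]])[::1,:])
g=[st["tcp_pos"][0]+.076,st["tcp_pos"][1]+.003,.042]; z=st["tcp_pos"][2]-.0975
obs=[(p,best(p,["measure"],proj(p,[g[0],g[1],z+.03])[0],60)) for p in ps]
print([(int(o[1].sum()),int(sil(o[0],MEAS,g,z).sum())) for o in obs])
for o in([0],[1],[2],[0,1,2]): print(o,*fit([obs[i] for i in o],MEAS,g,z))
t=[.6835,-.0175,.042]
obs=[(p,best(p,["tray","cap_near","cap_top","cap_far"],proj(p,[t[0],t[1],.04])[0],60)) for p in ps]
for o in([0],[1],[2],[0,1,2]): print(o,*fit([obs[i] for i in o],TRAY+CAPS,t))
for p,n in zip(ps[:2],"ws"):
    im=p["img"][:,:,::-1].copy()
    for m,col in((sil(p,MEAS,g,z),(0,0,255)),(sil(p,TRAY,t),(0,255,0))):
        cs,_=cv2.findContours((m>.5).astype(np.uint8),cv2.RETR_LIST,2); cv2.drawContours(im,cs,-1,col,1)
    cv2.imwrite(f"pics/o2{n}.png",im)
E
```

```text
time_s: 7.72
tcp_pos: [0.4762, -0.2053, 0.1377]
ee_rot: [-0.388, -3.117, -0.0]
wrist_force: [-0.3, 0.7, -0.9]
opening: 0.133
gripper_force: 78.3
time_s: 8.35
tcp_pos: [0.4513, -0.1053, 0.1378]
ee_rot: [0.114, 3.139, -0.0]
wrist_force: [-0.1, 0.7, -1.1]
opening: 0.134
gripper_force: 78.3
time_s: 8.98
tcp_pos: [0.4375, -0.0264, 0.1378]
ee_rot: [-0.067, 3.141, -0.0]
wrist_force: [-0.5, -0.6, -0.7]
opening: 0.134
gripper_force: 78.4
[ 0.43769195 -0.02785609  0.13777817] [-6.37452686e-02  3.14093970e+00 -5.10986207e-04] [ 0.70215056  0.58353168 -0.66409952] [-0.01256264  0.02506453 -0.0032899 ] 0.13148215223144688
[(4127, 5000), (1229, 1521), (104, 1416)]
[0] [ 0.51203131 -0.02186924  0.04839674] 0.17494394482459852
[1] [ 0.51155261 -0.02244457  0.03485187] 0.1920780604906719
[2] [ 0.63820099 -0.02048373  0.01924105] 0.920010134462602
[0, 1, 2] [ 0.51209945 -0.02228212  0.04426736] 0.43186783689852487
[0] [ 0.6835 -0.0175  0.042 ] 1.0
[1] [ 0.68287483 -0.01685762  0.03357556] 0.08101232209143616
[2] [ 0.68548189 -0.01933643  0.02888201] 0.31655502903766
[0, 1, 2] [ 0.68336614 -0.01816976  0.03900633] 0.46869669420644255
```

View pics/o2w.png

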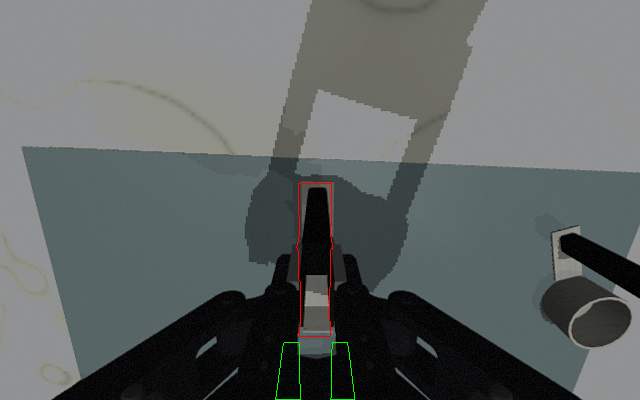

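View pics/o2s.png

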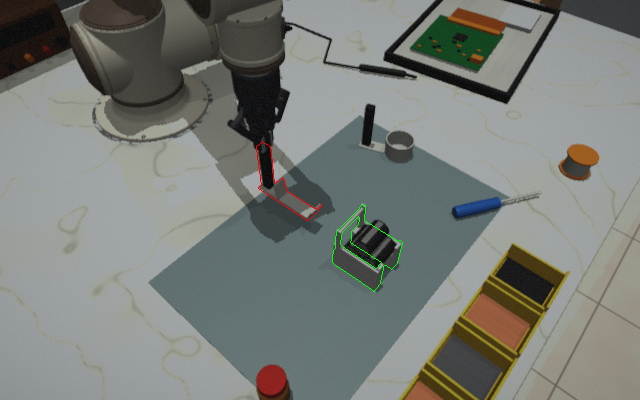

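The measure is held and the tray outline is still right. At the front lip there is a small mismatch with the model (wrist: 355 against 337; scene: the lip sits lower than the outline), so it may be drooping in pitch. I'll fit pitch.

```bash
cat >> h.py <<'E'
from scipy.spatial.transform import Rotation as Ro
def sil5(pic,parts,g):  # g: grip x,y,z(m), yaw, pitch (deg; + = front down), grip point at measure (-76,0,92)
    R=Ro.from_euler("ZY",[g[3],g[4]],degrees=True)
    return sil(pic,[R.apply(P-[-.076,0,.092])+g[:3] for P in parts],[0,0,0])
def fit5(obs,parts,g0,valid):
    sc=np.array([.002,.002,.002,1.,2.])
    def cost(q):
        g=g0+q*sc; c=0
        for (pc,m),v in zip(obs,valid):
            s=sil5(pc,parts,g)*v; c+=1-np.minimum(s,m*v).sum()/np.maximum(s,m*v).sum()
        return c+.002*(q**2).sum()
    r=minimize(cost,np.zeros(5),method="Nelder-Mead",options=dict(initial_simplex=np.vstack([np.zeros(5),np.eye(5)*1.5]),xatol=.01,fatol=1e-4,maxiter=500)); return g0+r.x*sc,r.fun
E
python3 - <<'E'
from h import *
ps=[env.get_image(n) for n in("wrist","scene")]
tc=env.observe()["tcp_pos"]; g0=np.array([tc[0],tc[1],tc[2]-.006,2.4,0])
obs=[(p,best(p,["measure"],proj(p,[tc[0]+.07,tc[1],.07])[0],60)) for p in ps]
# ignore pixels hidden by the gripper: dark non-measure areas within handle zone
val=[]
for (p,m) in obs:
    dark=(p["img"].max(2)<45)&(m<.5); val.append(1.-dark)
for o in([0],[1],[0,1]):
    g,c=fit5([obs[i] for i in o],MEAS,g0,[val[i] for i in o]); print(o,np.round((g-g0)[:3]*1000,1),np.round(g[3:],2),round(c,3))
out=[]
for (p,m),(u,v,k) in zip(obs,((320,270,200),(290,180,100))):
    im=p["img"][:,:,::-1]; f=800//k//2; w=k//2
    cr=cv2.resize(im[v-w:v+w,u-w:u+w],(400,400))
    for mm,col in((sil5(p,MEAS,g0),(0,0,255)),(sil5(p,MEAS,g),(0,255,255)),(m,(255,0,255))):
        cs,_=cv2.findContours((cv2.resize(mm[v-w:v+w,u-w:u+w],(400,400))>.5).astype(np.uint8),cv2.RETR_LIST,2); cv2.drawContours(cr,cs,-1,col,1)
    out.append(cr)
cv2.imwrite("pics/z3.png",np.hstack(out))
E
```

```text
[0] [ 1.9  0.6 -2. ] [2.57 1.6 ] 0.038
[1] [-2.2  2.   1. ] [2.05 0.81] 0.247
[0, 1] [-0.6  0.6  0.1] [2.69 1.09] 0.304
```

View pics/z3.png

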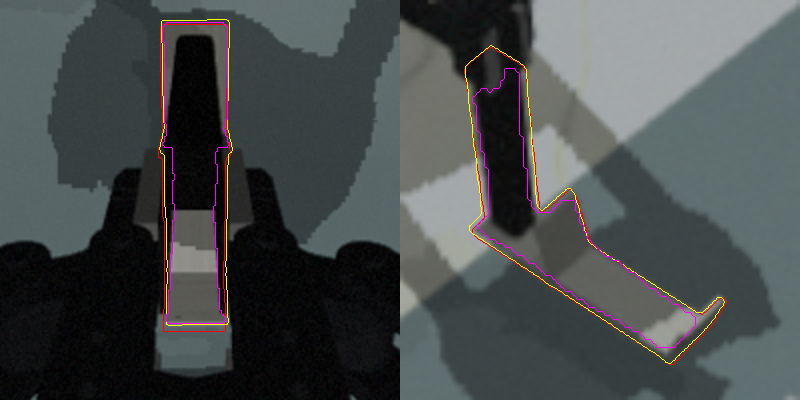

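The held measure matches the model to within about 2 mm and about 1° of pitch. In the tray frame it is at y ≈ 0.5 mm, x ≈ −170 mm. I'll lower it to about 5 mm up and push in.

```bash

python3 -m creep '[[[0,0,-1.5,0,1],[0,0,-1.2,0,1],[0,0,-0.7,0,1],[0,0,0,0,1]]]'
python3 -m creep '[[[1.5,0.06,0,0,1],[1.5,0.06,0,0,1],[1.5,0.06,0,0,1],[1.5,0.06,0,0,1],[0,0,0,0,1]]]'
python3 - <<'E'
from h import *
p=env.get_image("scene"); tc=env.observe()["tcp_pos"]; print(tc,env.observe()["wrist_force"])
im=p["img"][:,:,::-1].copy()
u,v,w=345,225,70
cr=cv2.resize(im[v-w:v+w,u-w:u+w],(700,600) and (600,600))
for mm,col in((sil5(p,MEAS,[tc[0],tc[1]+.0003,tc[2]-.006,2.4,0]),(0,0,255)),(sil(p,TRAY,[.6835,-.0178,.04]),(0,255,0))):
    cs,_=cv2.findContours((cv2.resize(mm[v-w:v+w,u-w:u+w],(600,600))>.5).astype(np.uint8),cv2.RETR_LIST,2); cv2.drawContours(cr,cs,-1,col,1)
cv2.imwrite("pics/i4.png",cr)
E
```

```text
time_s: 10.58
tcp_pos: [0.4374, -0.0276, 0.1031]
ee_rot: [0.063, -3.14, -0.0]
wrist_force: [-0.1, -0.1, -0.2]
opening: 0.131
gripper_force: 78.4
time_s: 11.2
tcp_pos: [0.4986, -0.0252, 0.1035]
ee_rot: [0.063, -3.14, -0.0]
wrist_force: [-1.1, 0.0, -2.0]
opening: 0.132
gripper_force: 78.4
[ 0.49791753 -0.02518182  0.10341106] [-0.07169017  0.5040491  -0.76088153]
```

View pics/i4.png

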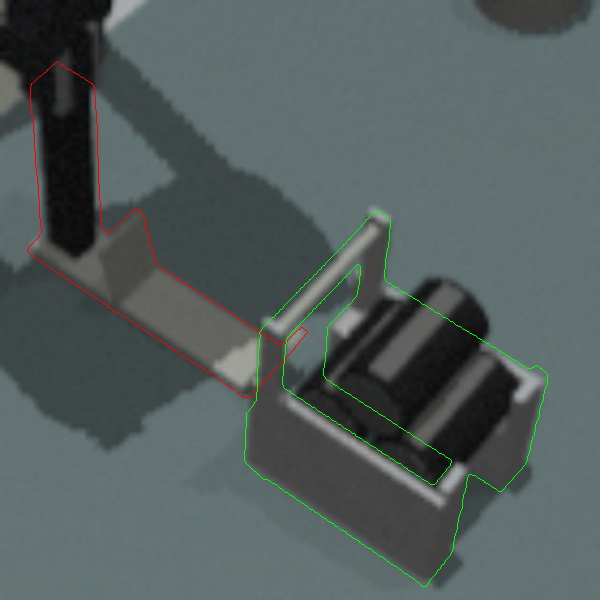

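The outlines line up, the lip is centred at the mouth, and there is no contact. The remaining push is about 10.95 cm in x and 0.4 cm in y.

```bash

python3 -m creep '[[[1.2,0.04,0,0,1],[1.2,0.05,0,0,1],[1.2,0.04,0,0,1],[1.2,0.04,0,0,1],[0,0,0,0,1]]]'
python3 -m creep '[[[1.3,0.05,0,0,1],[1.3,0.05,0,0,1],[1.3,0.05,0,0,1],[1.3,0.05,0,0,1],[0.9,0.03,0,0,1]]]'
python3 -m creep '[[[0,0,0,0,1],[0,0,0,0,1]]]'
python3 - <<'E'
from h import *
p=env.get_image("scene"); o=env.observe(); tc=o["tcp_pos"]; print(tc,o["wrist_force"])
im=p["img"][:,:,::-1].copy()
u,v,w=355,225,65
cr=cv2.resize(im[v-w:v+w,u-w:u+w],(600,600))
for mm,col in((sil5(p,MEAS,[tc[0],tc[1]+.0003,tc[2]-.006,2.4,0]),(0,0,255)),):
    cs,_=cv2.findContours((cv2.resize(mm[v-w:v+w,u-w:u+w],(600,600))>.5).astype(np.uint8),cv2.RETR_LIST,2); cv2.drawContours(cr,cs,-1,col,1)
cv2.imwrite("pics/i5.png",cr)
E
```

```text
time_s: 11.88
tcp_pos: [0.5464, -0.0235, 0.1035]
ee_rot: [0.063, -3.141, 0.0]
wrist_force: [0.1, -0.1, -1.4]
opening: 0.126
gripper_force: 78.4
time_s: 12.5
tcp_pos: [0.6076, -0.0212, 0.1036]
ee_rot: [0.063, -3.141, 0.0]
wrist_force: [-0.1, -0.8, -0.5]
opening: 0.133
gripper_force: 78.4
time_s: 12.75
tcp_pos: [0.6064, -0.0213, 0.1037]
ee_rot: [0.063, -3.141, 0.0]
wrist_force: [-0.1, -0.0, -2.0]
opening: 0.133
gripper_force: 78.4
[ 0.60641287 -0.02126405  0.10375926] [-0.17999432 -0.43377815 -0.83265739]
```

View pics/i5.png

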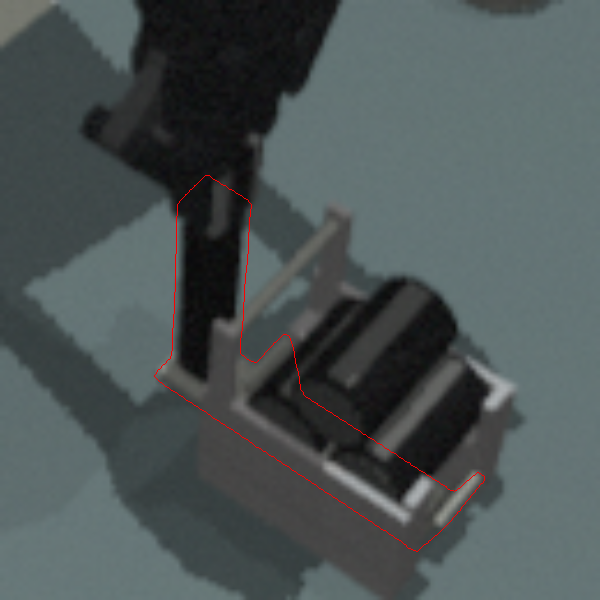

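```bash

python3 -m creep '[[[0.15,0,0,0,1],[0,0,0.5,0,1],[0,0,0.6,0,1],[0,0,0.6,0,1],[0,0,0.5,0,1]]]' 90
python3 -m creep '[[[0,0,0.3,0,1],[0,0,0.3,0,1],[0,0,0.3,0,1],[0,0,0.3,0,1],[0,0,0.3,0,1]]]'
python3 -m creep '[[[0,0,0.3,0,1],[0,0,0.3,0,1],[0,0,0.4,0,1],[0,0,0,0,1],[0,0,0,0,1]]]'
python3 - <<'E'
from h import *
ps=[env.get_image(n) for n in("scene","top")]; p=ps[0]; o=env.observe(); tc=o["tcp_pos"]; print(tc,o["wrist_force"],o["moment"])
for pp in ps:
  for n in("cap_near","cap_top","cap_far"): print(n,[(np.round(d["box"]).tolist(),round(d["p"],2)) for d in env.spot_in(pp,n)])
im=p["img"][:,:,::-1].copy()
u,v,w=355,210,70
cr=cv2.resize(im[v-w:v+w,u-w:u+w],(600,600))
R=Ro.from_euler("Z",2.4,degrees=True); gm=np.array([tc[0],tc[1]+.0003,tc[2]-.006])
C2=[cyl(-17.6,20.5),cyl(17.6,20.5),cyl(0,51)]
for P,col in[(MEAS,(0,0,255))]+[([c],(0,255,255)) for c in C2]+[(TRAY[-1:],(0,255,0))]:
    mm=sil5(p,P,[*gm,2.4,0]) if P is not TRAY and len(P)!=1 or col==(0,255,255) else sil(p,P,[.6835,-.0178,.04])
    cs,_=cv2.findContours((cv2.resize(mm[v-w:v+w,u-w:u+w],(600,600))>.5).astype(np.uint8),cv2.RETR_LIST,2); cv2.drawContours(cr,cs,-1,col,1)
cv2.imwrite("pics/l6.png",cr)
E
```

```text
time_s: 13.42
tcp_pos: [0.6083, -0.0213, 0.1264]
ee_rot: [-0.063, 3.141, -0.0]
wrist_force: [1.1, -1.6, -0.9]
opening: 0.122
gripper_force: 88.5
time_s: 14.05
tcp_pos: [0.6081, -0.0213, 0.1408]
ee_rot: [0.063, -3.141, 0.0]
wrist_force: [-0.3, -0.1, -2.4]
opening: 0.123
gripper_force: 88.2
time_s: 14.68
tcp_pos: [0.6082, -0.0213, 0.1507]
ee_rot: [0.063, -3.141, 0.0]
wrist_force: [0.6, 1.3, -3.0]
opening: 0.121
gripper_force: 88.3
[ 0.60814811 -0.02127285  0.15061604] [ 0.07278412 -0.33042971 -2.40727427] [-0.02807437  0.09961573  0.01952984]
cap_near [([341.0, 215.0, 369.0, 255.0], 0.86)]
cap_top [([354.0, 218.0, 388.0, 255.0], 0.73)]
cap_far [([360.0, 233.0, 397.0, 270.0], 0.67)]
cap_near []
cap_top [([323.0, 184.0, 339.0, 204.0], 0.3)]
cap_far []
```

View pics/l6.png

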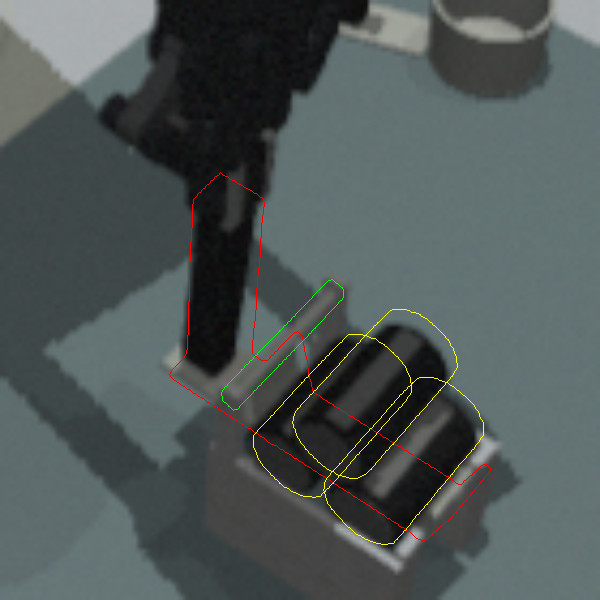

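The heap is lifted with the measure. The top cap and the nose sit a bit below the level prediction (about 3 px) and the floor's rear sits higher, so the measure has pitched nose-down. I have no picture views left, so I'll quantify the pitch numerically.

```bash
cat > p.py <<'E'
from h import *
import sys
C2=[cyl(-17.6,20.5),cyl(17.6,20.5),cyl(0,51)]
def pitch(ncap=3):
    p=env.get_image("scene"); o=env.observe(); tc=o["tcp_pos"]
    c0=proj(p,[tc[0]+.076,tc[1],tc[2]-.07])[0]
    caps=[d for n in("cap_near","cap_top","cap_far") for d in env.trace(p,n) if d["p"]>.3]
    cm=np.zeros((400,640)); ms=best(p,["measure"],c0,60)
    for d in caps: cm=np.maximum(cm,d["mask"])
    tr=best(p,["tray"],proj(p,[.6835,-.0178,.04])[0],60)
    tr=cv2.dilate(tr,np.ones((3,3)))*(cm<.5)*(ms<.5)
    dark=(p["img"].max(2)<45)&(ms<.5)&(cm<.5)
    v=(1-tr)*(1-dark); hid=np.ones((400,640)); 
    parts=MEAS+C2[:ncap]; m=np.maximum(cm,ms)
    print("px",int(cm.sum()),int(ms.sum()),[np.round(d["box"]).tolist() for d in caps])
    g0=np.array([tc[0],tc[1]+.0003,tc[2]-.006,2.4,0])
    for th in range(-1,8):
        best_=min((1-np.minimum(s,m*v).sum()/np.maximum(s,m*v).sum(),dx,dz) for dx in(-.002,0,.002) for dz in(-.002,0,.002) for s in[sil5(p,parts,g0+[dx,0,dz,0,th])*v])
        s=sil5(p,parts,g0+[0,0,0,0,th])*v
        print(th,round(1-np.minimum(s,m*v).sum()/np.maximum(s,m*v).sum(),3),np.round(best_,3))
    for th in(0,2,4):
        R=Ro.from_euler("ZY",[2.4,th],degrees=True)
        print(th,[[int(f(a)) for f in(np.min,np.max) for a in proj(p,R.apply(c-[-.076,0,.092])+g0[:3]).T] for c in C2])
if __name__=="__main__": pitch(int(sys.argv[1]))
E
python3 p.py 3
```

```text
px 3376 571 [[342.0, 214.0, 368.0, 256.0], [334.0, 201.0, 402.0, 292.0], [353.0, 213.0, 390.0, 258.0], [362.0, 235.0, 396.0, 267.0]]
-1 0.447 [ 0.436 -0.002 -0.002]
0 0.438 [ 0.429 -0.002 -0.002]
1 0.43 [ 0.424  0.    -0.002]
2 0.424 [ 0.416  0.    -0.002]
3 0.42 [ 0.411  0.    -0.002]
4 0.418 [ 0.408  0.002 -0.002]
5 0.419 [ 0.405  0.002 -0.002]
6 0.421 [ 0.406  0.002 -0.002]
7 0.427 [ 0.41   0.002 -0.002]
0 [[344, 218, 380, 255], [360, 228, 396, 265], [353, 212, 390, 250]]
2 [[342, 218, 378, 254], [359, 228, 395, 266], [352, 212, 389, 251]]
4 [[341, 217, 377, 254], [357, 228, 393, 266], [351, 213, 388, 251]]
```

```bash
python3 - <<'E'
s=open('p.py').read()
s=s.replace('if d["p"]>.3]','if d["p"]>.3 and d["mask"].sum()<2200]')
open('p.py','w').write(s)
E
python3 p.py 3
python3 - <<'E'
from h import *
# wrist view: rear floor edge / handle / caps, and measure-only fit
tc=env.observe()["tcp_pos"]; g0=np.array([tc[0],tc[1]+.0003,tc[2]-.006,2.4,0])
for n in("wrist","scene"):
    p=env.get_image(n)
    for d in env.trace(p,"measure")[:2]: print(n,"meas",np.round(d["box"]).tolist(),d["p"],int(d["mask"].sum()))
    for nm in("cap_top","cap_far","tray"):
        for d in env.trace(p,nm)[:3]: print(n,nm,np.round(d["box"]).tolist(),round(d["p"],2),int(d["mask"].sum()))
    for th in(0,2,4,6):
        R=Ro.from_euler("ZY",[2.4,th],degrees=True)
        q=R.apply(np.array([[-90,14,0],[-90,-14,0],[-66,0,3],[-46,14,36],[-46,-14,36],[46,14,26],[46,-14,26]])/1000-[-.076,0,.092])+g0[:3]
        print(th,np.round(proj(p,q)).astype(int).tolist())
E
```

```text
px 1651 667 [[343.0, 216.0, 372.0, 252.0], [354.0, 215.0, 388.0, 259.0], [364.0, 235.0, 396.0, 270.0]]
-1 0.176 [ 0.144 -0.002 -0.002]
0 0.156 [ 0.131 -0.002 -0.002]
1 0.139 [ 0.12  -0.002 -0.002]
2 0.125 [ 0.112 -0.002 -0.002]
3 0.116 [ 0.111 -0.002 -0.002]
4 0.111 [ 0.107  0.    -0.002]
5 0.115 [ 0.11   0.    -0.002]
6 0.122 [ 0.114  0.002 -0.002]
7 0.133 [0.121 0.002 0.   ]
0 [[344, 218, 380, 255], [360, 228, 396, 265], [353, 212, 390, 250]]
2 [[342, 218, 378, 254], [359, 228, 395, 266], [352, 212, 389, 251]]
4 [[341, 217, 377, 254], [357, 228, 393, 266], [351, 213, 388, 251]]
wrist meas [299.0, 171.0, 334.0, 273.0] 0.85 2876
wrist cap_top [305.0, 281.0, 330.0, 325.0] 0.69 1004
wrist tray [261.0, 203.0, 370.0, 268.0] 0.89 2397
0 [[333, 182], [301, 182], [317, 210], [335, 248], [299, 248], [332, 333], [302, 333]]
2 [[333, 179], [301, 179], [317, 206], [335, 245], [299, 245], [332, 328], [302, 328]]
4 [[333, 176], [300, 176], [317, 203], [335, 242], [299, 242], [332, 322], [302, 322]]
6 [[333, 172], [300, 172], [317, 200], [335, 239], [299, 239], [332, 317], [302, 317]]
scene meas [324.0, 187.0, 390.0, 253.0] 0.88 634
scene cap_top [353.0, 214.0, 389.0, 256.0] 0.67 754
scene tray [333.0, 205.0, 401.0, 288.0] 0.6 1437
0 [[334, 218], [325, 227], [340, 228], [354, 218], [345, 228], [398, 248], [389, 259]]
2 [[333, 217], [323, 226], [339, 227], [354, 218], [344, 228], [396, 249], [387, 260]]
4 [[331, 216], [322, 225], [337, 227], [353, 217], [343, 227], [395, 250], [386, 260]]
6 [[330, 215], [321, 224], [336, 226], [352, 217], [342, 227], [393, 250], [384, 261]]
```

```bash
python3 - <<'E'
from h import *
p=env.get_image("wrist"); g=p["img"].mean(2)
print(np.round(g[160:200,303:331].mean(1)).astype(int).tolist())
print(np.round(g[160:200,302:309].mean(1)).astype(int).tolist())
w=cv2.imread("pics/o2w.png").mean(2); w2=cv2.imread("pics/s2.png")[:400].mean(2)
print("unloaded",np.round(w2[160:200,302:309].mean(1)).astype(int).tolist())
tr=env.trace(p,"measure")[0]["mask"]; print([int(tr[r].sum()) for r in range(165,200,2)])
E
```

```text
[120, 120, 120, 120, 120, 120, 121, 123, 89, 75, 75, 75, 75, 75, 65, 106, 150, 156, 156, 149, 137, 99, 61, 47, 40, 38, 36, 35, 35, 35, 33, 34, 32, 32, 32, 31, 31, 29, 29, 29]
[115, 115, 115, 115, 114, 115, 115, 115, 99, 92, 91, 92, 93, 93, 77, 104, 148, 153, 152, 152, 152, 153, 154, 119, 100, 85, 80, 78, 77, 78, 75, 75, 72, 71, 71, 70, 68, 66, 64, 71]
unloaded [100, 101, 101, 100, 99, 99, 99, 98, 99, 99, 98, 99, 99, 99, 98, 101, 67, 53, 55, 55, 51, 71, 80, 81, 81, 82, 81, 81, 81, 79, 72, 72, 72, 69, 68, 66, 66, 63, 61, 60]
[0, 0, 0, 0, 0, 29, 33, 33, 33, 33, 33, 33, 33, 33, 33, 33, 33, 32]
```

The floor's rear edge moved from row 181 to 175 in the wrist view, and the scene fit agrees, so the droop is about 4°. That puts the pan at about 47 mm underside, right at the lower limit. I'll grip harder, raise it about 3 mm, and check that the droop is stable.

```bash

python3 -m creep '[[[0,0,0,0,1],[0,0,0.15,0,1],[0,0,0.15,0,1],[0,0,0,0,1],[0,0,0,0,1]]]' 120
python3 - <<'E'
from h import *
p=env.get_image("wrist"); g=p["img"].mean(2)
print(np.round(g[166:190,302:309].mean(1)).astype(int).tolist())
E
python3 p.py 3
```

```text
time_s: 16.9
tcp_pos: [0.6082, -0.0213, 0.1537]
ee_rot: [0.063, -3.141, 0.0]
wrist_force: [0.7, 0.1, -3.3]
opening: 0.101
gripper_force: 118.3
[115, 97, 91, 91, 91, 92, 91, 91, 78, 104, 148, 152, 151, 151, 152, 153, 153, 119, 99, 84, 80, 81, 78, 77]
px 1721 591 [[360.0, 231.0, 396.0, 267.0], [341.0, 215.0, 371.0, 257.0], [322.0, 186.0, 393.0, 262.0], [361.0, 232.0, 393.0, 268.0]]
-1 0.279 [ 0.244 -0.002 -0.002]
0 0.255 [ 0.224 -0.002 -0.002]
1 0.233 [ 0.214 -0.002 -0.002]
2 0.217 [ 0.21  -0.002 -0.002]
3 0.21 [ 0.207  0.    -0.002]
4 0.208 [ 0.208  0.    -0.002]
5 0.215 [0.21  0.002 0.   ]
6 0.225 [0.214 0.002 0.   ]
7 0.24 [0.222 0.002 0.   ]
0 [[344, 216, 380, 254], [360, 227, 397, 265], [353, 211, 390, 249]]
2 [[342, 217, 378, 253], [359, 227, 395, 265], [352, 211, 389, 250]]
4 [[341, 216, 377, 253], [357, 227, 393, 265], [351, 212, 388, 250]]
```

The droop is stable at about 4°, with the underside at about 50 mm, mid-band. I'll draw straight out slowly.

```bash

python3 -m creep '[[[-0.5,-0.02,0,0,1],[-0.5,-0.02,0,0,1],[-0.5,-0.02,0,0,1],[-0.5,-0.02,0,0,1],[-0.5,-0.02,0,0,1]]]'
python3 -m creep '[[[-0.5,-0.02,0,0,1],[-0.5,-0.02,0,0,1],[-0.5,-0.02,0,0,1],[-0.5,-0.02,0,0,1],[-0.5,-0.02,0,0,1]]]'
python3 - <<'E'
from h import *
p=env.get_image("scene"); c=env.get_image("wrist")["img"].mean(2)
print(np.round(c[166:190,302:309].mean(1)).astype(int).tolist())
for n in("cap_near","cap_top","cap_far"): print(n,[(np.round(d["box"]).tolist(),round(d["p"],2),int(d["mask"].sum())) for d in env.trace(p,n)])
for P in([-.018,.0,.099],[-.024,0,.102]): print([np.round([f(a) for f in(np.min,np.max) for a in proj(p,place(cyl(P[0]*1000,P[2]*1000),[.6835,-.0178,.04])).T]).tolist()])
E
```

```text
time_s: 17.88
tcp_pos: [0.583, -0.0223, 0.1538]
ee_rot: [-0.063, 3.14, -0.0]
wrist_force: [2.0, -0.5, -3.5]
opening: 0.1
gripper_force: 118.4
time_s: 18.5
tcp_pos: [0.5578, -0.0233, 0.1537]
ee_rot: [0.063, -3.141, 0.0]
wrist_force: [-0.5, -0.3, -2.4]
opening: 0.098
gripper_force: 118.5
[115, 115, 116, 99, 91, 92, 92, 92, 92, 84, 76, 145, 152, 151, 151, 153, 142, 116, 106, 88, 82, 80, 81, 78]
cap_near [([322.0, 203.0, 354.0, 241.0], 0.93, 530)]
cap_top [([359.0, 230.0, 396.0, 272.0], 0.62, 736)]
cap_far [([340.0, 219.0, 373.0, 253.0], 0.95, 701)]
[[344.0, 209.0, 381.0, 246.0]]
[[342.0, 206.0, 379.0, 244.0]]
```

```bash
python3 - <<'E'
from h import *
p=env.get_image("scene")
for x,z in((19,55.5),(10,55.5),(0,55.5),(-10,55.5),(-19,55.5),(0,75),(10,75),(-10,80)): print(x,z,np.round([f(a) for f in(np.min,np.max) for a in proj(p,place(cyl(x,z),[.6835,-.0178,.04])).T]).tolist())
M=[d["mask"] for n in("cap_near","cap_top","cap_far") for d in env.trace(p,n)]
for m in M: print(np.round(np.argwhere(m).mean(0)[::-1],1))
w=env.get_image("wrist")
for n in("cap_near","cap_top","cap_far"): print(n,[(np.round(d["box"]).tolist(),round(d["p"],2),int(d["mask"].sum())) for d in env.trace(w,n)])
E
```

```text
19 55.5 [360.0, 234.0, 396.0, 272.0]
10 55.5 [356.0, 232.0, 392.0, 269.0]
0 55.5 [351.0, 229.0, 387.0, 266.0]
-10 55.5 [347.0, 226.0, 382.0, 263.0]
-19 55.5 [343.0, 223.0, 378.0, 260.0]
0 75 [352.0, 222.0, 388.0, 260.0]
10 75 [357.0, 225.0, 393.0, 263.0]
-10 80 [348.0, 218.0, 384.0, 255.0]
[338.2 220.4]
[379.2 251. ]
[356.2 233.1]
cap_near [([281.0, 248.0, 351.0, 289.0], 0.82, 387)]
cap_top [([302.0, 326.0, 336.0, 355.0], 0.68, 799)]
cap_far [([307.0, 290.0, 327.0, 321.0], 0.74, 461)]
```

The struck cap already lies in the tray at x ≈ +19 mm, z ≈ 55 mm, and the other two moved out with the pan. I'll keep drawing out.

```bash

python3 -m creep '[[[-0.6,-0.02,0,0,1],[-0.6,-0.02,0,0,1],[-0.6,-0.03,0,0,1],[-0.6,-0.02,0,0,1],[-0.6,-0.03,0,0,1]]]'
python3 -m creep '[[[-0.7,-0.03,0,0,1],[-0.7,-0.03,0,0,1],[-0.7,-0.03,0,0,1],[-0.7,-0.03,0,0,1],[-0.7,-0.03,0,0,1]]]'
python3 -m creep '[[[-1,-0.04,0,0,1],[-1.2,-0.05,0,0,1],[-1.2,-0.05,0,0,1],[-1,-0.04,0,0,1],[-0.5,-0.02,0,0,1]]]'
python3 -m creep '[[[-0.2,0,0,0,1],[0,0,0,0,1]]]'
cat > c.py <<'E'
from h import *
p=env.get_image("scene"); o=env.observe(); tc=o["tcp_pos"]; print(o["time_s"],np.round(tc,4),np.round(o["wrist_force"],1))
for n in("cap_near","cap_top","cap_far"): print(n,[(np.round(d["box"]).tolist(),round(d["p"],2)) for d in env.trace(p,n)])
g0=np.array([tc[0],tc[1]+.0003,tc[2]-.006])
for th in(0,2,4,6):
    R=Ro.from_euler("ZY",[2.4,th],degrees=True)
    print(th,[np.round([f(a) for f in(np.min,np.max) for a in proj(p,R.apply(c-[-.076,0,.092])+g0).T]).tolist() for c in(cyl(-17.6,20.5),cyl(17.6,20.5))])
w=env.get_image("wrist"); print(np.round(w["img"].mean(2)[166:190,302:309].mean(1)).astype(int).tolist())
R=lambda th:Ro.from_euler("ZY",[2.4,th],degrees=True)
E
python3 c.py
```

```text
time_s: 19.77
tcp_pos: [0.5278, -0.0245, 0.1539]
ee_rot: [-0.063, 3.141, -0.0]
wrist_force: [-0.1, -0.8, -2.4]
opening: 0.101
gripper_force: 119.0
time_s: 20.4
tcp_pos: [0.4927, -0.026, 0.1538]
ee_rot: [-0.063, 3.141, -0.0]
wrist_force: [-0.3, -0.2, -2.5]
opening: 0.1
gripper_force: 119.0
time_s: 21.02
tcp_pos: [0.4436, -0.028, 0.1539]
ee_rot: [-0.063, 3.141, -0.0]
wrist_force: [0.2, 0.2, -0.7]
opening: 0.1
gripper_force: 119.0
time_s: 21.28
tcp_pos: [0.4423, -0.028, 0.1538]
ee_rot: [-0.063, 3.141, -0.0]
wrist_force: [-0.7, -0.3, -2.4]
opening: 0.097
gripper_force: 119.0
21.325 [ 0.4424 -0.028   0.1538] [ 0.   0.  -0.9]
cap_near [([275.0, 176.0, 308.0, 212.0], 0.85)]
cap_top [([361.0, 234.0, 398.0, 274.0], 0.6)]
cap_far [([287.0, 185.0, 323.0, 218.0], 0.84)]
0 [[273.0, 174.0, 308.0, 207.0], [288.0, 182.0, 323.0, 216.0]]
2 [[273.0, 174.0, 307.0, 207.0], [287.0, 183.0, 321.0, 217.0]]
4 [[272.0, 174.0, 306.0, 207.0], [286.0, 183.0, 320.0, 217.0]]
6 [[271.0, 174.0, 305.0, 207.0], [285.0, 184.0, 319.0, 217.0]]
[100, 101, 101, 103, 80, 72, 74, 59, 55, 55, 52, 90, 131, 137, 135, 132, 125, 117, 90, 77, 73, 70, 69, 67]
```

Both caps are in the pan and the third is in the tray. The lip is about 70 mm clear of the mouth. I'll lower until the nose touches, ease the grip so the measure levels on the bench, then finish.

```bash

python3 -m creep '[[[0,0,-1,0,1],[0,0,-1.2,0,1],[0,0,-1.2,0,1],[0,0,-0.8,0,1],[0,0,-0.3,0,1]]]'
python3 -m creep '[[[0,0,-0.15,0,1],[0,0,-0.15,0,1],[0,0,-0.15,0,1],[0,0,0,0,1],[0,0,0,0,1]]]'
python3 -m creep '[[[0,0,0,0,1],[0,0,-0.1,0,1],[0,0,-0.1,0,1],[0,0,-0.1,0,1],[0,0,0,0,1]]]' 60
python3 c.py
```

```text
time_s: 22.15
tcp_pos: [0.442, -0.0279, 0.1081]
ee_rot: [0.063, -3.14, -0.0]
wrist_force: [0.3, -0.6, -2.3]
opening: 0.096
gripper_force: 119.0
time_s: 22.78
tcp_pos: [0.4423, -0.028, 0.1044]
ee_rot: [-0.063, 3.141, -0.0]
wrist_force: [-1.3, -0.4, -3.0]
opening: 0.103
gripper_force: 119.0
time_s: 23.4
tcp_pos: [0.4422, -0.028, 0.1012]
ee_rot: [0.063, -3.141, 0.0]
wrist_force: [0.7, -0.6, -1.9]
opening: 0.099
gripper_force: 119.4
23.45 [ 0.4422 -0.028   0.1013] [-0.6 -0.2 -2.1]
cap_near [([278.0, 191.0, 310.0, 224.0], 0.79)]
cap_top [([365.0, 236.0, 393.0, 274.0], 0.76)]
cap_far [([290.0, 204.0, 325.0, 236.0], 0.85)]
0 [[275.0, 192.0, 308.0, 224.0], [289.0, 200.0, 322.0, 233.0]]
2 [[274.0, 192.0, 307.0, 224.0], [288.0, 201.0, 321.0, 233.0]]
4 [[273.0, 192.0, 306.0, 224.0], [287.0, 201.0, 320.0, 234.0]]
6 [[273.0, 192.0, 305.0, 224.0], [286.0, 201.0, 319.0, 234.0]]
[101, 100, 101, 101, 101, 101, 100, 100, 100, 100, 100, 103, 65, 61, 132, 139, 140, 98, 81, 83, 83, 80, 74, 71]
```

```bash

python3 -m creep '[[[0,0,-0.1,0,1],[0,0,-0.1,0,1],[0,0,0,0,1],[0,0,0,0,1]]]' 60
python3 -m creep '[[[0,0,-0.1,0,1],[0,0,0,0,1],[0,0,0,0,1]]]' 60
python3 c.py
```

```text
time_s: 24.15
tcp_pos: [0.4423, -0.028, 0.0993]
ee_rot: [-0.063, 3.141, -0.0]
wrist_force: [-0.4, 0.9, -1.4]
opening: 0.105
gripper_force: 119.5
time_s: 24.52
tcp_pos: [0.4423, -0.028, 0.0987]
ee_rot: [-0.063, 3.141, -0.0]
wrist_force: [-5.0, 0.9, 8.9]
opening: 0.097
gripper_force: 122.0
24.575 [ 0.4422 -0.028   0.0987] [-5.4  1.2  8.5]
cap_near [([279.0, 195.0, 308.0, 229.0], 0.85)]
cap_top [([364.0, 235.0, 396.0, 273.0], 0.57)]
cap_far [([290.0, 206.0, 321.0, 236.0], 0.58)]
0 [[275.0, 192.0, 308.0, 225.0], [289.0, 201.0, 322.0, 234.0]]
2 [[274.0, 193.0, 307.0, 225.0], [288.0, 201.0, 321.0, 234.0]]
4 [[274.0, 193.0, 306.0, 225.0], [287.0, 202.0, 320.0, 234.0]]
6 [[273.0, 193.0, 305.0, 224.0], [286.0, 202.0, 319.0, 235.0]]
[102, 101, 101, 101, 101, 100, 101, 101, 100, 101, 100, 100, 100, 101, 102, 63, 99, 118, 94, 82, 83, 83, 83, 80]
```

The measure is flat: the rear edge is back at the level row, with 9 N of contact. I'll release gradually and lift straight up.

```bash

python3 -m creep '[[[0,0,0,0,0.78],[0,0,0,0,0.74],[0,0,0,0,0.7],[0,0,0,0,0.6],[0,0,0,0,0.5]]]' 20
python3 -m creep '[[[0,0,0,0,0.2],[0,0,0,0,0],[0,0,0,0,-0.2],[0,0,0,0,-0.2],[0,0,0,0,-0.2]]]'
python3 c.py
```

```text
time_s: 25.4
tcp_pos: [0.4423, -0.028, 0.0982]
ee_rot: [-0.063, 3.141, -0.0]
wrist_force: [-0.2, -1.0, -0.7]
opening: 0.252
gripper_force: 0.0
time_s: 26.02
tcp_pos: [0.4422, -0.028, 0.0983]
ee_rot: [0.063, -3.141, 0.0]
wrist_force: [0.5, 0.0, -0.6]
opening: 0.601
gripper_force: 0.0
26.075 [ 0.4422 -0.028   0.0982] [-1.3 -0.1 -0.4]
cap_near [([278.0, 193.0, 310.0, 227.0], 0.76), ([260.0, 159.0, 317.0, 231.0], 0.3)]
cap_top [([362.0, 235.0, 397.0, 273.0], 0.87)]
cap_far []
0 [[275.0, 193.0, 308.0, 225.0], [289.0, 201.0, 322.0, 234.0]]
2 [[274.0, 193.0, 307.0, 225.0], [288.0, 202.0, 321.0, 234.0]]
4 [[274.0, 193.0, 306.0, 225.0], [287.0, 202.0, 320.0, 235.0]]
6 [[273.0, 193.0, 305.0, 225.0], [286.0, 202.0, 319.0, 235.0]]
[104, 104, 104, 105, 104, 104, 105, 104, 103, 104, 104, 103, 104, 104, 106, 65, 83, 125, 99, 85, 86, 86, 86, 84]
```

```bash

python3 -m creep '[[[0,0,1,0,-0.2],[0,0,1.5,0,-0.2],[0,0,2.5,0,-0.2],[0,0,3,0,-0.2],[0,0,3,0,-0.2]]]'
python3 -m creep '[[[-2,0,3,0,-0.2],[-3,0,3,0,-0.2],[-3,0,0,0,-0.2],[0,0,0,0,-0.2],[0,0,0,0,-0.2]]]'
python3 - <<'E'
from h import *
o=env.observe(); print(o["tcp_pos"],o["wrist_force"])
ps=[env.get_image(n) for n in("scene","top")]
C2=[cyl(-17.6,20.5),cyl(17.6,20.5)]; g=[.518,-.0245,.042]
for p in ps:
    for n in("cap_near","cap_top","cap_far","measure"): print(n,[(np.round(d["box"]).tolist(),round(d["p"],2)) for d in env.trace(p,n)])
    m=best(p,["measure","cap_near","cap_far","cap_top"],proj(p,[.518,-.0245,.04])[0],40)
    print("fit",*fit([(p,m)],MEAS+C2,g))
    print("pred caps",[np.round([f(a) for f in(np.min,np.max) for a in proj(p,place(c,g)).T]).tolist() for c in C2],
      "tray cap",np.round([f(a) for f in(np.min,np.max) for a in proj(p,place(cyl(19,55.5),[.6835,-.0178,.04])).T]).tolist())
E
```

```text
time_s: 26.9
tcp_pos: [0.4422, -0.028, 0.2104]
ee_rot: [-0.063, 3.14, -0.001]
wrist_force: [0.3, -0.7, 0.0]
opening: 0.601
gripper_force: 0.0
time_s: 27.52
tcp_pos: [0.3625, -0.028, 0.2689]
ee_rot: [-0.063, 3.14, -0.001]
wrist_force: [0.5, -0.8, -1.0]
opening: 0.604
gripper_force: 0.0
[ 0.36249329 -0.02802303  0.26894085] [ 0.49599049 -0.77901047 -0.97330519]
cap_near [([279.0, 192.0, 306.0, 228.0], 0.68)]
cap_top [([365.0, 235.0, 397.0, 272.0], 0.63)]
cap_far [([290.0, 205.0, 322.0, 237.0], 0.55)]
measure [([263.0, 159.0, 321.0, 233.0], 0.9)]
fit [ 0.51825937 -0.02324342  0.03909247] 0.14911522171892433
pred caps [[275.0, 193.0, 308.0, 225.0], [289.0, 201.0, 322.0, 234.0]] tray cap [360.0, 234.0, 396.0, 272.0]
cap_near [([315.0, 243.0, 351.0, 264.0], 0.94), ([303.0, 128.0, 353.0, 187.0], 0.31)]
cap_top [([310.0, 131.0, 345.0, 154.0], 0.73)]
cap_far [([317.0, 224.0, 349.0, 242.0], 0.75)]
measure [([321.0, 220.0, 341.0, 296.0], 0.59)]
fit [ 0.52146745 -0.02564783  0.03462782] 0.12990423719770294
pred caps [[314.0, 244.0, 348.0, 264.0], [313.0, 225.0, 346.0, 245.0]] tray cap [309.0, 133.0, 342.0, 154.0]
```

Both views agree. The measure stands level at (0.518, −0.024), holding two capacitors clear of the tray, and the third capacitor lies back in the tray. Handing in.

```bash
python3 -c "
from cell import env
print(env.close_job())"
```

```text
the job is handed in; nothing more can be done
None
```

The job is handed in: the last scene and top images place the measure upright on the bench clear of the tray with its two capacitors, and the struck-off capacitor back in the tray, at about 28 s; the load tilted the measure about 4° nose-down while it was carried, and it stood level once set down.

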